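Pack two spacers home in a spring-ribbed tube

TASK

Load both grey spacers into the mouth of the upright metal tube, then take the tamping rod out of its wooden block and pack them down with it until they bottom out firmly: the stop sits at an unknown depth and the ribs in the bore drag, so go on through the drag until you feel solid resistance and lean on it for a moment, about 15 newtons and never more than 25. Then stand the rod back in its block, and leave the other things where they are.

Things in the scene. Friction and masses are not known exactly. Their poses are not given: they have to be found in the camera images.
- tube: Upright aluminium tube fixed to the worktop on a round foot (92 mm across, 10 mm high). Origin at the centre of the underside, z up along the bore. Outside 41 mm across, 48 mm at the collar round the mouth, which is 100 mm above the origin. Out of sight at the bottom of the bore is the end stop, a disc on a stiff rubber buffer that gives about 1 mm per 5 N; its depth differs each time.
- tube_mouth (a point): Centre of the tube's mouth, level with its rim. The bore is 27 mm across; the mouth flares from 37 mm at the rim to 27 mm at 9 mm depth. When both spacers are home, the top of the upper one lies 24 to 40 mm below this point, as the hidden stop happens to be.
- rib_top (a point): Point on the bore's axis, 25 mm below the mouth, where three sprung ribs in the wall begin, tapered at the top. A spacer let go in the mouth drops between them and hangs there, its top 10 to 20 mm below the mouth; a second one set on it reaches 4 to 14 mm out of the mouth. Pushed on down between the ribs they drag with about 3 to 11 N all the way to the stop.
- spacer_a: One of two identical plain grey plastic spacers, solid cylinder 24 mm in diameter and 24 mm high with chamfered ends, 30 g, standing upright on the worktop. Origin at the centre of the underside, z up. Either may go in first.
- spacer_b: The other grey spacer, same as spacer_a.
- rod: Tamping rod, 102 mm long, about 140 g, upright in the block at the start. Origin at the centre of its flat lower end, z along the rod to the handle. Steel shaft 18 mm in diameter over the lower 60 mm, black ribbed handle 24 mm in diameter from 60 to 102 mm.
- rod_block: Wooden block 70 x 70 x 60 mm high, fixed to the worktop, with one upright hole 24 mm across and 50 mm deep in the middle of its top. Origin at the centre of the underside; a rod standing in the hole has its lower end 10 mm above the origin.
- stopper_1: Bystander: loose black rubber stopper, tapered, 32 mm wide at the top, 24 mm high, origin at the centre of its underside. Not to be used or moved.
- bottle_cap_1: Bystander: loose white screw cap, 45 mm across, 16 mm high, origin at the centre of its underside. Not to be used or moved.

How it is judged:
By the outcome, as a careful person would: the job done as asked, in the order asked, and still so for the second after the job is handed in, with the robot touching nothing.
It also fails if it takes over 72 s, if anything falls off the work surface, if the arm or the gripper's body presses on something with over 40 N, if the wrist force passes 120 N, or if a joint passes its speed limit or range.

ROBOT

A 7-joint arm with a two-finger parallel gripper is mounted at the origin on a cart in front of the work surface, level with it; the furniture and walls round the work are solid. World frame = base frame: x ahead of the robot, y to its left, z up, the work surface at z = 0. Lengths are in mm, angles in rad, forces in N, time in s.
With the tool pointing down it reaches from about 425 to 1025 mm from the base axis. Payload 3.6 kg.
Tool frame: the origin (TCP) lies midway between the tips of the shut fingers; the grasp point (between the pads) lies 19 mm behind it; z points along the fingers, y is the line along which they close (so a half turn about z gives the same grasp; the last joint's range is limited). The gripper opens to 85 mm and grips with 20 to 120 N. Pads are 22 mm wide; open, the fingers measure 114 mm over their backs; the gripper's body (76 mm by 85 mm) begins 54 mm behind the grasp point. The pads swing forward as they close: fully open they stand 13 mm farther back than shut.
Start: joints at [-1.363, 0.591, 0.048, 1.609, -0.033, 0.943, -0.034], TCP at [215.495, 692.237, 204.002] pointing down, gripper open.
Joint ranges: [-2.69, 2.69], [-0.47, 2.24], [-1.27, 1.36], [0.19, 2.51], [-1.53, 4.68], [0.08, 2.07], [-3.09, 3.09]. Speed limits (rad/s): [2.57, 2.57, 3.14, 3.14, 3.14, 3.14, 3.14].

INTERFACE

Orientations are given as a 3x3 rotation matrix whose columns are the frame's x, y, z axes.
In Python, from cell import status, grab_frame, order gives the robot as it stands.
- The arm moves only by the tool apply_moves, never from a script. Its argument "moves" is a list of rows, each an object of numbers: "tx", "ty", "tz": the shift along the world's x, y, z in m; "spin": the turn about the world's z in rad. In form: [{"tx": .., "ty": .., "tz": .., "spin": ..}, ...]. A call has 1 to 12 rows; each row is the pose to reach, as a shift and turn from the pose commanded when the call began; what a row does not reach only later rows make up. A row lasts 1/8 s, in which the tool goes at most 62.5 mm and 10.7 degrees, less where a joint would pass 70% of its speed; a pose out of reach is approached as far as the arm can. A call with a gripper value outside its range is refused whole. "fingers" is the closure in counts, from 0 (fully open) to 255 (shut), set as the call begins (left out, the last holds). The fingers move at their own pace and stop on an object; the grip force is fixed at half the most. Time passes only in rows, so rows that repeat a pose let the fingers close. It gives the time, the measured TCP pose, the force, the opening and the grip force at its end, in the units of the state.
- status.observe(): the state, without advancing time (a new reading comes with each control period).
- grab_frame(name): name is "side" or "top"; returns a dict with "pixels" (400x640x3 uint8, red, green, blue), "depth" (400x640 float32, mm along the optical axis (not along the pixel's ray), 0 where there is no reading), "mtx" (3x3 intrinsics, pixels), "D" ([k1, k2, p1, p2, k3] as OpenCV has them; the pictures are not rectified), "T" (4x4, takes a point from camera to world coordinates). Camera axes: x right, y up, looking along -z (the intrinsics and any distortion apply to the point x, -y, -z); pixel columns grow to the right and rows downward; lengths in mm; the calibration is good to about 2 mm. A picture is of the moment at which its call begins.
- order.finish_job(): hands the job in; it is judged then, once.
The state is a dict: "clock": time; "joint_pos": joint angles; "joint_velocities": joint speeds; "joint_torque": joint torques, N m; "position": TCP position; "orientation": TCP orientation; "force": force on the tool from outside, world axes, zero at the start; "wrist_torque": the same for the moment, N m; "width": opening from 0.0 (shut) to 1.0 (fully open); "finger_force": force on a finger pad.
Only numpy, scipy, OpenCV 4.12 (cv2) and the standard library are available. Lean on these libraries where they do the work, as an engineer would, in place of code of your own. Each camera call takes 0.05 s, during which the arm holds its last target. There are 200 camera calls.

## Working session

There is one attempt and no reset: what is moved stays moved. The work goes in short steps, Python scripts to look and compute and a tool call to move; the robot and the scene stay as the last step left them, time stands still between calls to the robot, and variables do not carry over. Pictures are saved under pics/ and viewed, at most 14 in all, crops included, and the job is handed in when it is done.

Besides the shell and the picture viewer there is one more tool, called after "Request:" as name([rows], argument=value, ...), one row to a line, values as JSON. apply_moves: Moves the arm, as the interface text tells. Its arguments: {"type":"object","properties":{"moves":{"type":"array"},"fingers":{"type":"number"}},"required":["moves"]}

```bash
mkdir -p pics; ls
python3 - <<'E'
from cell import status, grab_frame
import cv2
print(status.observe())
for n in("side","top"):
    f=grab_frame(n);cv2.imwrite(f"pics/{n}0.png",f["pixels"][:,:,::-1]);print(n,f["mtx"],f["D"],f["T"].round(3) if hasattr(f["T"],"round") else f["T"])
E
```

```text
pics
{'clock': 0.0, 'joint_pos': array([-1.36249316,  0.59212122,  0.04827673,  1.60982112, -0.03329292,
        0.94270704, -0.0336674 ]), 'joint_velocities': array([ 0.00170398, -0.00049826,  0.000352  , -0.00109719, -0.00029553,
        0.0001148 , -0.00022774]), 'joint_torque': array([-8.01799597e-04, -5.48688734e+01,  1.54605813e+00, -1.98120081e+01,
        9.29852889e-03,  9.11590381e-03, -1.35347392e-05]), 'position': array([215.22068863, 691.38772371, 202.83935918]), 'orientation': array([[-9.54842675e-01,  2.97111358e-01, -5.53985907e-04],
       [ 2.97111850e-01,  9.54840186e-01, -2.18338661e-03],
       [-1.19740954e-04, -2.24938649e-03, -9.99997463e-01]]), 'force': array([ 0.00734045, -0.03145597,  0.17740579]), 'wrist_torque': array([-0.02132243,  0.01255735, -0.02733714]), 'finger_force': 0.0, 'width': 1.001763323247352}
side [[490.24846757   0.         319.25538258]
 [  0.         490.24846757 195.3861596 ]
 [  0.           0.           1.        ]] [-0.12376091  0.          0.          0.          0.        ] [[ 8.330000e-01  2.090000e-01 -5.130000e-01 -1.394930e+02]
 [-5.540000e-01  3.020000e-01 -7.760000e-01 -1.058287e+03]
 [-7.000000e-03  9.300000e-01  3.670000e-01  6.199100e+02]
 [ 0.000000e+00  0.000000e+00  0.000000e+00  1.000000e+00]]
top [[366.46418944   0.         316.02995496]
 [  0.         366.46418944 199.10064967]
 [  0.           0.           1.        ]] [-0.06034739  0.          0.          0.          0.        ] [[ 2.000000e-03  9.990000e-01 -4.900000e-02  5.024220e+02]
 [-1.000000e+00  3.000000e-03  1.600000e-02  3.625100e+01]
 [ 1.600000e-02  4.900000e-02  9.990000e-01  1.267903e+03]
 [ 0.000000e+00  0.000000e+00  0.000000e+00  1.000000e+00]]
```

View pics/side0.png

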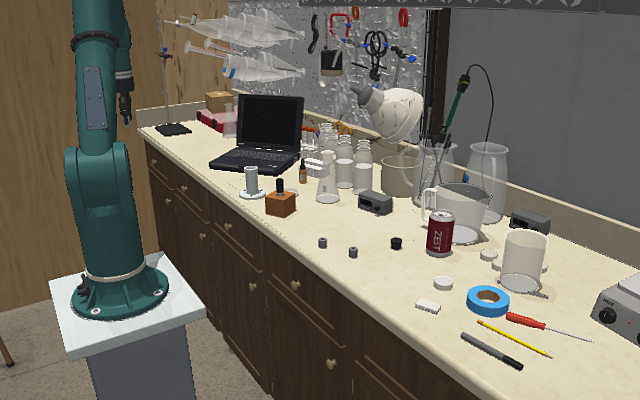

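View pics/top0.png

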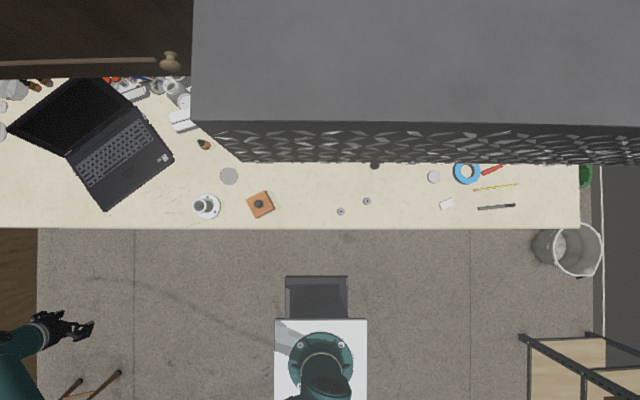

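The side view shows the tube at (250,180), the block with rod at (280,200), spacers at (322,243) and (353,252), the stopper at (396,243) and the cap at (443,284). The top view shows the tube at (205,205), the block at (259,204) and spacers at (341,211) and (367,201). Next I'll measure them.

```bash
cat > h.py <<'E'
import numpy as np,cv2
def ray(f,u,v):
    p=cv2.undistortPoints(np.array([[[u,v]]],float),np.array(f["mtx"]),np.array(f["D"]))[0,0]
    T=np.array(f["T"]);d=T[:3,:3]@np.array([p[0],-p[1],-1]);return T[:3,3],d
def plane(f,u,v,z):
    o,d=ray(f,u,v);return o+d*(z-o[2])/d[2]
def proj(f,P):
    T=np.array(f["T"]);q=T[:3,:3].T@(np.asarray(P,float)-T[:3,3]);q=q*[1,-1,-1]
    return cv2.projectPoints(q[None],np.zeros(3),np.zeros(3),np.array(f["mtx"]),np.array(f["D"]))[0].ravel()
def tri(a,b):
    (o1,d1),(o2,d2)=a,b
    s=np.linalg.lstsq(np.c_[d1,-d2],o2-o1,rcond=None)[0]
    p,q=o1+s[0]*d1,o2+s[1]*d2;return (p+q)/2,np.linalg.norm(p-q)
E
python3 - <<'E'
from cell import grab_frame
from h import *
fs,ft=grab_frame("side"),grab_frame("top")
def crop(f,x,y,w,h,k):return cv2.resize(f["pixels"][y:y+h,x:x+w,::-1],None,fx=k,fy=k,interpolation=cv2.INTER_NEAREST)
a=crop(fs,230,155,180,110,4);b=crop(ft,180,165,200,60,4)
im=np.zeros((500+180,800,3),np.uint8)
a=cv2.resize(a,(560,342),interpolation=cv2.INTER_NEAREST);im=np.zeros((342+240,800,3),np.uint8);im[:342,:560]=a;im[342:]=b
cv2.imwrite("pics/c1.png",im)
for f,n,boxes in((fs,"side",[(312,234,332,254),(343,243,363,263)]),(ft,"top",[(333,204,349,218),(359,194,375,208)])):
    g=cv2.cvtColor(f["pixels"],cv2.COLOR_RGB2GRAY)
    for x0,y0,x1,y1 in boxes:
        m=(g[y0:y1,x0:x1]<150).astype(np.uint8)
        _,_,st,c=cv2.connectedComponentsWithStats(m);i=1+st[1:,4].argmax()
        print(n,st[i],c[i]+[x0,y0],f["depth"][(y0+y1)//2,(x0+x1)//2])
        if n=="top":print(plane(f,*(c[i]+[x0,y0]),24))
        else:print(plane(f,*(c[i]+[x0,y0]),12))
h=cv2.cvtColor(ft["pixels"],cv2.COLOR_RGB2HSV)
m=((h[...,1]>120)&(h[...,0]<20)).astype(np.uint8);m[:190]=0;m[225:]=0;m[:,:240]=0;m[:,280:]=0
print(cv2.minAreaRect(cv2.findNonZero(m)))
for u,v in((205,205),(203,202)):print(plane(ft,u,v,100))
print(plane(ft,259,204,60))
E
```

```text
side [ 6  4  9 11 90] [322.17777778 242.94444444] 1316.0249
[521.54127708 -70.99141207  12.        ]
side [ 6  4  9 12 96] [352.97916667 252.39583333] 1265.5857
[ 557.65186596 -161.35700793   12.        ]
top [7 6 2 3 5] [340.6 211.2] 1245.1415
[522.36647304 -67.4692856   24.        ]
top [ 4  4  3  6 10] [363.9 200.9] 1247.9332
[ 557.59373264 -147.10377976   24.        ]
((260.8150634765625, 204.49314880371094), (2.808987855911255, 25.63201332092285), 20.556045532226562)
[539.8501329  371.63055776 100.        ]
[549.41269469 378.21222119 100.        ]
[544.91654856 204.59119715  60.        ]
```

View pics/c1.png

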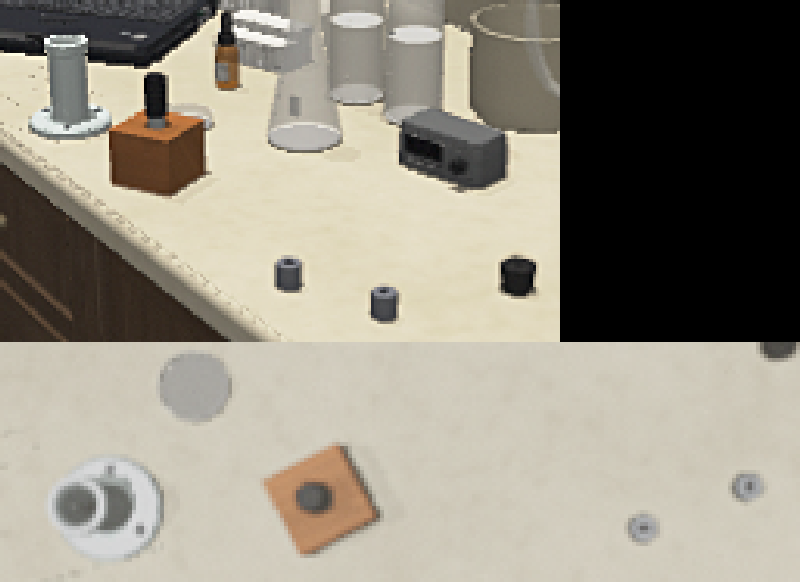

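The crop shows the mouth ring at about side (251,168) and top (198,205), the rod top at side (279,179) and top (258,204), and the spacer tops at top (340,211) and (366,201). Now to triangulate.

Run:
```python
from cell import grab_frame
from h import *
fs,ft=grab_frame("side"),grab_frame("top")
def T(n,s,t,z):
    p,e=tri(ray(fs,*s),ray(ft,*t));print(n,p.round(1),"gap",round(e,1),"top",plane(ft,*t,z).round(1)[:2],"side",plane(fs,*s,z).round(1)[:2])
T("mouth",(251.2,168.2),(198.4,204.9),100)
T("rod",(279.5,179.3),(258.1,203.6),112)
print("block top",plane(ft,180+321/4-.4,165+(499-342)/4-.4,60))
c=[plane(ft,180+x/4-.4,165+(y-342)/4-.4,60)[:2] for x,y in((340,444),(264,482),(303,553),(380,516))];print(np.round(c,1),[np.linalg.norm(c[i]-c[i-1]).round(1) for i in range(4)])
# spacer tops by brightness saliency: contour vs background in the top view, silhouettes in side
for n,b in(("s1",(332,203,349,219)),("s2",(358,193,375,209))):
    x0,y0,x1,y1=b;d=ft["pixels"][y0:y1,x0:x1].astype(int);w=np.clip(np.abs(d-np.median(d,(0,1))).sum(2)-40,0,120)
    yy,xx=np.mgrid[y0:y1,x0:x1];print(n,(w*xx).sum()/w.sum(),(w*yy).sum()/w.sum(),plane(ft,(w*xx).sum()/w.sum(),(w*yy).sum()/w.sum(),20))
T("s1",(322.2,237.5),(340.3,211.1),24);T("s2",(353,247),(366.4,200.9),24)
for n,P in(("s1",(521.5,-71,12)),("s2",(557.6,-161.3,12))):print(proj(fs,P),proj(ft,P))
```

```text
mouth [541.3 393.8  95. ] gap 2.4 top [540.1 392.8] side [535.7 379.1]
rod [544.8 200.1 110.8] gap 1.0 top [544.3 200.2] side [543.7 196.9]
block top [545.41827411 201.79361905  60.        ]
[[590.9 186.5]
 [559.3 248.9]
 [500.9 216.2]
 [531.5 153.1]] [np.float64(68.1), np.float64(69.9), np.float64(66.9), np.float64(70.2)]
s1 339.81322170900694 211.2318129330254 [522.31750178 -65.11587386  20.        ]
s2 365.8316440049444 200.71446229913474 [ 558.42222188 -154.33232755   20.        ]
s1 [523.4 -66.8  26.1] gap 1.8 top [522.7 -66.4] side [526.6 -63.6]
s2 [ 559.  -156.5   25.1] gap 3.4 top [ 557.6 -155.7] side [ 562.  -155.4]
[322.16692013 242.94956092] [341.33650301 211.50998604]
[352.9501044  252.39265424] [367.49460443 201.0612339 ]
```

Request:
apply_moves([
  {"tx": 0.308,"ty": -0.759,"tz": -0.04,"spin": 0},
  {"tx": 0.308,"ty": -0.759,"tz": -0.04,"spin": 0},
  {"tx": 0.308,"ty": -0.759,"tz": -0.04,"spin": 0},
  {"tx": 0.308,"ty": -0.759,"tz": -0.04,"spin": 0},
  {"tx": 0.308,"ty": -0.759,"tz": -0.04,"spin": 0},
  {"tx": 0.308,"ty": -0.759,"tz": -0.04,"spin": 0},
  {"tx": 0.308,"ty": -0.759,"tz": -0.04,"spin": 0},
  {"tx": 0.308,"ty": -0.759,"tz": -0.04,"spin": 0},
  {"tx": 0.308,"ty": -0.759,"tz": -0.04,"spin": 0},
  {"tx": 0.308,"ty": -0.759,"tz": -0.04,"spin": 0},
  {"tx": 0.308,"ty": -0.759,"tz": -0.04,"spin": 0},
  {"tx": 0.308,"ty": -0.759,"tz": -0.04,"spin": 0},
], fingers=0)

```text
clock: 1.8
position: [498.1, -3.7, 167.7]
orientation: [[-0.955, 0.297, 0.001], [0.297, 0.955, 0.0], [-0.001, 0.001, -1.0]]
force: [1.7, 0.8, 0.9]
width: 1.004
finger_force: 0.0
```

Request:
apply_moves([
  {"tx": 0.025,"ty": -0.064,"tz": -0.06,"spin": 0},
  {"tx": 0.025,"ty": -0.064,"tz": -0.08,"spin": 0},
  {"tx": 0.025,"ty": -0.064,"tz": -0.08,"spin": 0},
], fingers=0)

```text
clock: 2.17
position: [520.5, -68.0, 85.2]
orientation: [[-0.954, 0.301, -0.005], [0.301, 0.954, -0.001], [0.005, -0.002, -1.0]]
force: [-0.0, 0.9, 0.5]
width: 1.001
finger_force: 0.0
```

Run:
```python
from cell import grab_frame,status
from h import *
fs,ft=grab_frame("side"),grab_frame("top")
P=status.observe()["position"];print(P,proj(fs,P),proj(ft,P))
a=cv2.resize(fs["pixels"][175:275,275:405,::-1],(585,450),interpolation=cv2.INTER_NEAREST)
cv2.imwrite("pics/c2.png",a)
```

```text
[522.09289142 -65.23540011  87.64755709] [321.01780919 216.71346751] [341.55107093 210.96995501]
```

View pics/c2.png

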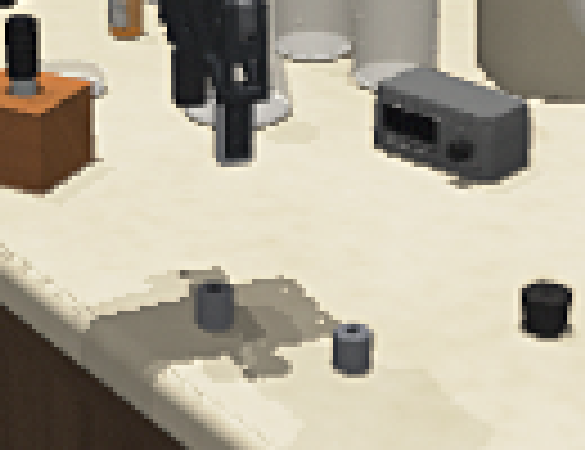

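The open fingers straddle the first spacer: fingertips at (235,163) and (188,105), spacer at (214,305) in the crop. I'll descend and grip.

Request:
apply_moves([
  {"tx": 0.001,"ty": -0.001,"tz": -0.04,"spin": 0},
  {"tx": 0.001,"ty": -0.001,"tz": -0.07,"spin": 0},
  {"tx": 0.001,"ty": -0.001,"tz": -0.084,"spin": 0},
  {"tx": 0.001,"ty": -0.001,"tz": -0.084,"spin": 0},
  {"tx": 0.001,"ty": -0.001,"tz": -0.084,"spin": 0},
])

```text
clock: 2.9
position: [524.2, -66.6, 4.7]
orientation: [[-0.955, 0.297, 0.002], [0.297, 0.955, -0.0], [-0.002, 0.001, -1.0]]
force: [1.0, 0.1, 0.2]
width: 0.997
finger_force: 0.0
```

Request:
apply_moves([
  {"tx": 0,"ty": 0,"tz": 0,"spin": 0},
  {"tx": 0,"ty": 0,"tz": 0,"spin": 0},
  {"tx": 0,"ty": 0,"tz": 0,"spin": 0},
  {"tx": 0,"ty": 0,"tz": 0,"spin": 0},
  {"tx": 0,"ty": 0,"tz": 0,"spin": 0},
  {"tx": 0,"ty": 0,"tz": 0,"spin": 0},
  {"tx": 0,"ty": 0,"tz": 0,"spin": 0},
], fingers=255)

```text
clock: 3.78
position: [523.1, -66.9, 3.4]
orientation: [[-0.955, 0.297, -0.0], [0.297, 0.955, 0.0], [0.0, -0.0, -1.0]]
force: [0.6, -0.5, -1.0]
width: -0.005
finger_force: 0.0
```

Run:
```python
from cell import grab_frame,status
from h import *
fs,ft=grab_frame("side"),grab_frame("top")
P=status.observe()["position"];print(P,proj(fs,P),proj(ft,P))
a=cv2.resize(fs["pixels"][205:275,285:385,::-1],(600,420),interpolation=cv2.INTER_NEAREST)
b=cv2.resize(ft["pixels"][190:230,320:380,::-1],(600,400)[:2],interpolation=cv2.INTER_NEAREST)[:180]
cv2.imwrite("pics/c3.png",np.r_[a,cv2.resize(ft["pixels"][193:223,300:400,::-1],(600,180),interpolation=cv2.INTER_NEAREST)])
```

```text
[523.16816621 -66.88794812   3.39202662] [321.84668721 245.03968363] [339.93527078 211.0623748 ]
```

View pics/c3.png

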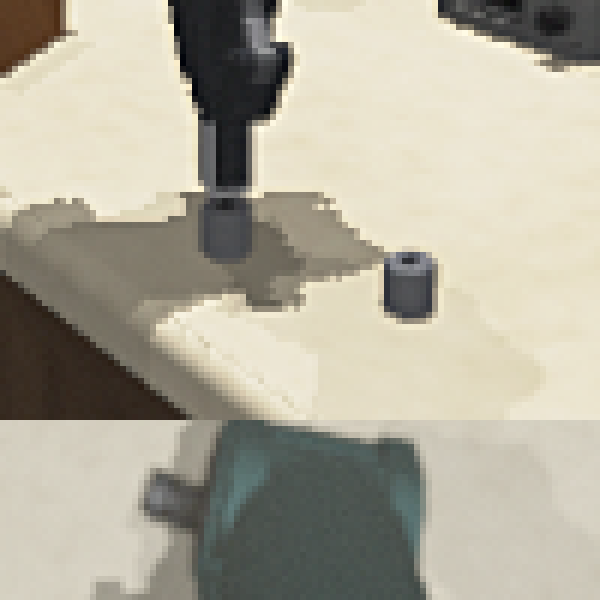

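The tip shows at crop (225,188), partly hidden by the spacer at (226,230), so the spacer sits on the camera side of the closed fingers. I'll compare positions by depth.

Run:
```python
from cell import grab_frame,status
from h import *
fs=grab_frame("side");ft=grab_frame("top")
def pt(f,u,v):
    o,d=ray(f,u,v);return (o+d*f["depth"][v,u]).round(1)
for v in range(224,252,2):print(v,[list(map(float,pt(fs,u,v))) for u in(320,323,325)])
print("s2",[list(map(float,pt(fs,353,v))) for v in(247,248,250,252,254)])
for u,v in((327,206),(350,200),(366,200),(366,201),(325,206)):print(u,v,pt(ft,u,v))
```

```text
224 [[501.6, -91.0, 81.5], [506.6, -97.5, 82.7], [513.7, -96.4, 80.4]]
226 [[514.5, -71.5, 64.8], [517.0, -82.1, 68.2], [521.9, -84.2, 67.7]]
228 [[513.9, -72.3, 59.4], [516.6, -82.6, 62.7], [525.4, -79.1, 58.9]]
230 [[514.0, -72.1, 53.4], [518.4, -79.9, 55.3], [522.3, -83.6, 55.6]]
232 [[511.3, -76.1, 49.8], [516.0, -83.4, 51.4], [522.4, -83.4, 49.7]]
234 [[514.6, -71.1, 40.9], [519.7, -77.9, 42.3], [523.5, -81.8, 42.8]]
236 [[514.0, -71.9, 35.4], [517.8, -80.7, 38.0], [531.1, -70.7, 30.2]]
238 [[519.5, -63.5, 24.4], [528.4, -64.9, 22.6], [530.7, -71.3, 24.5]]
240 [[513.4, -72.7, 24.0], [517.9, -80.4, 25.9], [525.1, -79.5, 23.4]]
242 [[511.3, -75.8, 19.8], [519.2, -78.5, 18.7], [524.4, -80.4, 18.0]]
244 [[513.4, -72.5, 11.8], [518.9, -78.9, 12.9], [521.4, -84.7, 14.7]]
246 [[513.2, -72.8, 5.9], [516.1, -83.0, 9.4], [525.1, -79.3, 5.2]]
248 [[513.8, -71.7, -0.8], [518.0, -80.1, 1.6], [525.9, -78.2, -1.6]]
250 [[505.9, -83.7, 0.6], [513.6, -86.7, -0.3], [517.6, -90.3, 0.0]]
s2 [[560.5, -157.2, 25.2], [558.6, -159.8, 23.9], [551.5, -169.1, 24.3], [552.3, -168.3, 17.8], [552.2, -168.6, 12.2]]
327 206 [536.9 -16.5 126.4]
350 200 [542.8 -58.1 404. ]
366 200 [544.  -99.7 380.3]
366 201 [541.2 -98.6 387.8]
325 206 [537.  -10.4 122.7]
```

The depths show the spacer directly under the fingers: same x and y, spacer top at 24 mm. The finger tips end near z≈33, not at the reported 3.4. So the real tips sit about 30 mm above the TCP reading. I'll open, go lower in steps while watching the force, and check again.

Request:
apply_moves([
  {"tx": 0,"ty": 0,"tz": 0,"spin": 0},
  {"tx": 0,"ty": 0,"tz": 0,"spin": 0},
  {"tx": 0,"ty": 0,"tz": 0,"spin": 0},
  {"tx": 0,"ty": 0,"tz": 0,"spin": 0},
  {"tx": 0,"ty": 0,"tz": 0,"spin": 0},
  {"tx": 0,"ty": 0,"tz": -0.01,"spin": 0},
  {"tx": 0,"ty": 0,"tz": -0.02,"spin": 0},
  {"tx": 0,"ty": 0,"tz": -0.02,"spin": 0},
], fingers=0)

```text
clock: 4.97
position: [522.3, -66.8, -17.8]
orientation: [[-0.955, 0.297, -0.002], [0.297, 0.955, 0.0], [0.002, -0.0, -1.0]]
force: [-0.6, 0.9, -0.1]
width: 1.001
finger_force: 0.0
```

Run:
```python
from cell import grab_frame,status
from h import *
s=status.observe();print(s["position"],s["force"],s["width"])
fs=grab_frame("side")
cv2.imwrite("pics/c4.png",cv2.resize(fs["pixels"][195:265,280:380,::-1],(700,490),interpolation=cv2.INTER_NEAREST))
for u,v in((328,236),(328,238),(328,240),(328,242),(328,244),(328,246)):
    o,d=ray(fs,u,v);print(v,(o+d*fs["depth"][v,u]).round(1))
```

```text
[522.26633031 -66.80579881 -17.75869889] [-0.58467221  0.87280817 -0.05587135] 1.001455798340254
236 [ 504.2 -124.    59.4]
238 [ 505.4 -122.2   52.6]
240 [ 508.1 -118.3   44.4]
242 [ 504.4 -123.7   42. ]
244 [ 504.8 -123.2   35.8]
246 [ 507.8 -118.7   27.2]
```

View pics/c4.png

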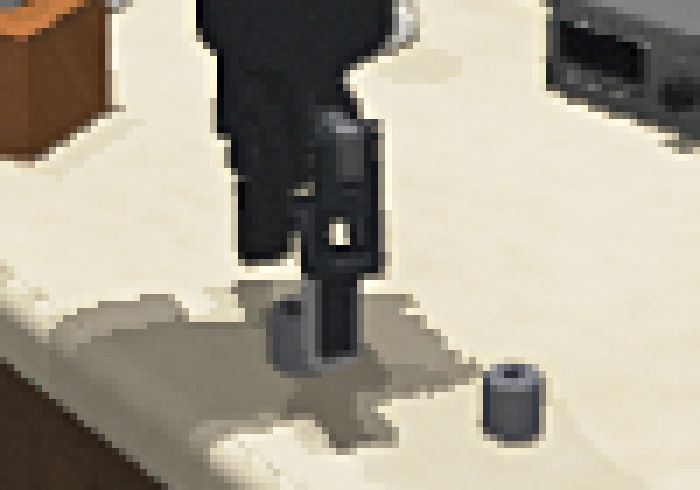

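The crop shows the open near finger tip at (335,360), beside the spacer at (290,340). The open tip is at z≈26 with the TCP reading −18. Shut, that makes the true tip about 30 mm above the TCP reading, and the force is zero. Down 7 mm more, then grip.

Request:
apply_moves([
  {"tx": 0,"ty": 0,"tz": -0.007,"spin": 0},
  {"tx": 0,"ty": 0,"tz": -0.007,"spin": 0},
])

```text
clock: 5.28
position: [522.9, -66.9, -24.0]
orientation: [[-0.955, 0.297, -0.001], [0.297, 0.955, 0.0], [0.001, -0.0, -1.0]]
force: [0.1, -0.2, 0.0]
width: 1.0
finger_force: 0.0
```

Request:
apply_moves([
  {"tx": 0,"ty": 0,"tz": 0,"spin": 0},
  {"tx": 0,"ty": 0,"tz": 0,"spin": 0},
  {"tx": 0,"ty": 0,"tz": 0,"spin": 0},
  {"tx": 0,"ty": 0,"tz": 0,"spin": 0},
  {"tx": 0,"ty": 0,"tz": 0,"spin": 0},
  {"tx": 0,"ty": 0,"tz": 0,"spin": 0},
], fingers=255)

```text
clock: 6.02
position: [523.3, -66.9, -23.2]
orientation: [[-0.955, 0.297, 0.0], [0.297, 0.955, 0.0], [-0.0, 0.0, -1.0]]
force: [-0.5, 0.6, 6.1]
width: 0.254
finger_force: 58.9
```

Request:
apply_moves([
  {"tx": 0,"ty": 0,"tz": 0.03,"spin": 0},
  {"tx": 0,"ty": 0,"tz": 0.09,"spin": 0},
  {"tx": 0,"ty": 0,"tz": 0.15,"spin": 0},
  {"tx": 0,"ty": 0.02,"tz": 0.17,"spin": 0},
  {"tx": 0.017,"ty": 0.459,"tz": 0.17,"spin": 0},
  {"tx": 0.017,"ty": 0.459,"tz": 0.17,"spin": 0},
  {"tx": 0.017,"ty": 0.459,"tz": 0.17,"spin": 0},
  {"tx": 0.017,"ty": 0.459,"tz": 0.17,"spin": 0},
  {"tx": 0.017,"ty": 0.459,"tz": 0.17,"spin": 0},
  {"tx": 0.017,"ty": 0.459,"tz": 0.17,"spin": 0},
  {"tx": 0.017,"ty": 0.459,"tz": 0.17,"spin": 0},
  {"tx": 0.017,"ty": 0.459,"tz": 0.17,"spin": 0},
])

```text
clock: 7.52
position: [537.7, 400.7, 145.8]
orientation: [[-0.958, 0.288, -0.001], [0.288, 0.958, 0.005], [0.002, 0.005, -1.0]]
force: [0.8, 0.9, -0.8]
width: 0.253
finger_force: 59.0
```

Request:
apply_moves([
  {"tx": 0,"ty": 0,"tz": -0.02,"spin": 0},
  {"tx": 0,"ty": 0,"tz": -0.025,"spin": 0},
  {"tx": 0,"ty": 0,"tz": -0.025,"spin": 0},
])

```text
clock: 7.9
position: [540.0, 389.4, 120.2]
orientation: [[-0.954, 0.3, -0.002], [0.3, 0.954, -0.003], [0.001, -0.003, -1.0]]
force: [0.2, 0.0, -0.3]
width: 0.255
finger_force: 58.9
```

Run:
```python
from cell import grab_frame,status
from h import *
s=status.observe();print(s["position"],s["force"],s["width"])
fs,ft=grab_frame("side"),grab_frame("top")
cv2.imwrite("pics/c5.png",cv2.resize(fs["pixels"][110:210,210:310,::-1],(600,600),interpolation=cv2.INTER_NEAREST))
for v in range(138,176,2):print(v,[(lambda o,d:(o+d*fs["depth"][v,u]).round(0))(*ray(fs,u,v)) for u in(248,251,254)])
```

```text
[539.95020113 389.37456734 120.16918389] [ 0.19838489  0.0369099  -0.33889142] 0.2552416016864874
138 [array([513., 341., 217.]), array([523., 340., 216.]), array([529., 330., 217.])]
140 [array([515., 347., 209.]), array([530., 356., 204.]), array([534., 342., 207.])]
142 [array([515., 348., 202.]), array([527., 351., 199.]), array([534., 342., 200.])]
144 [array([526., 371., 188.]), array([534., 367., 188.]), array([759., 812.,  50.])]
146 [array([523., 367., 183.]), array([531., 362., 183.]), array([755., 805.,  43.])]
148 [array([526., 374., 174.]), array([531., 361., 176.]), array([546., 369., 172.])]
150 [array([526., 375., 167.]), array([532., 365., 168.]), array([545., 368., 165.])]
152 [array([528., 380., 158.]), array([532., 366., 161.]), array([543., 365., 159.])]
154 [array([526., 377., 152.]), array([536., 374., 151.]), array([544., 369., 151.])]
156 [array([681., 713.,  34.]), array([692., 706.,  34.]), array([706., 709.,  31.])]
158 [array([672., 694.,  32.]), array([681., 684.,  33.]), array([689., 674.,  34.])]
160 [array([657., 662.,  35.]), array([668., 659.,  33.]), array([677., 649.,  34.])]
162 [array([645., 638.,  35.]), array([658., 638.,  32.]), array([668., 631.,  32.])]
164 [array([640., 627.,  30.]), array([651., 623.,  29.]), array([654., 603.,  34.])]
166 [array([539., 410.,  99.]), array([549., 408.,  98.]), array([551., 389., 102.])]
168 [array([533., 399.,  96.]), array([546., 403.,  92.]), array([557., 401.,  91.])]
170 [array([520., 372.,  98.]), array([528., 365.,  99.]), array([541., 369.,  95.])]
172 [array([520., 373.,  91.]), array([531., 372.,  90.]), array([537., 361.,  91.])]
174 [array([524., 382.,  81.]), array([533., 377.,  81.]), array([542., 373.,  80.])]
```

View pics/c5.png

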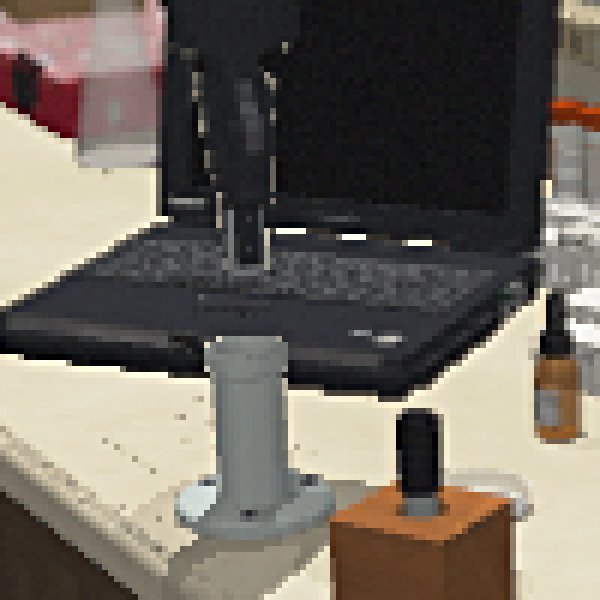

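The fingers, holding the spacer, are at crop col 248. The mouth is at col 247, row 340 in the same crop, so they line up sideways. I'll check the other direction with a circle fit to the tube body's depth points.

```bash
cat >> h.py <<'E'
from scipy.optimize import least_squares
def cloud(f,u0,u1,v0,v1):
    v,u=np.mgrid[v0:v1,u0:u1];p=cv2.undistortPoints(np.c_[u.ravel(),v.ravel()].astype(float)[:,None],np.array(f["mtx"]),np.array(f["D"]))[:,0]
    T=np.array(f["T"]);d=f["depth"][v0:v1,u0:u1].ravel();q=np.c_[p[:,0],-p[:,1],-np.ones(len(p))]*d[:,None]
    return q[d>0]@T[:3,:3].T+T[:3,3]
def circ(P,r,g,z0,z1,tol=12):
    P=P[(P[:,2]>z0)&(P[:,2]<z1)];P=P[np.hypot(*(P[:,:2]-g).T)<r+tol]
    s=least_squares(lambda c:np.hypot(*(P[:,:2]-c).T)-r,g,loss="soft_l1",f_scale=2);return s.x.round(1),len(P)
E
python3 - <<'E'
from cell import grab_frame,status
from h import *
n=5;F=[grab_frame("side") for _ in range(n)];print(status.observe()["position"])
C=lambda *a:np.vstack([cloud(f,*a) for f in F])
print("tube",circ(C(235,270,165,200),20.5,[540.,392],15,85))
print("rod",circ(C(270,290,170,200),12,[545.,200],72,108))
print("s2",circ(C(340,366,240,266),12,[558.,-157],3,22))
ft=grab_frame("top");P=cloud(ft,185,215,190,220);P=P[(P[:,2]>92)&(P[:,2]<108)];print(len(P),P.mean(0))
E
```

```text
[540.46366967 392.16303623 121.90811873]
tube (array([538.7, 389.8]), 1162)
rod (array([545.6, 201.8]), 431)
s2 (array([ 558.7, -160.2]), 301)
56 [544.80811823 386.46346574  99.03737038]
```

Request:
apply_moves([
  {"tx": 0,"ty": -0.001,"tz": -0.02,"spin": 0},
  {"tx": 0,"ty": -0.001,"tz": -0.035,"spin": 0},
  {"tx": 0,"ty": -0.001,"tz": -0.042,"spin": 0},
  {"tx": 0,"ty": -0.001,"tz": -0.046,"spin": 0},
  {"tx": 0,"ty": -0.001,"tz": -0.048,"spin": 0},
  {"tx": 0,"ty": -0.001,"tz": -0.048,"spin": 0},
])

```text
clock: 9.05
position: [539.7, 390.8, 74.5]
orientation: [[-0.955, 0.297, -0.001], [0.297, 0.955, -0.001], [0.001, -0.001, -1.0]]
force: [-2.3, -1.6, 5.2]
width: 0.252
finger_force: 61.8
```

Request:
apply_moves([
  {"tx": -0.002,"ty": -0.001,"tz": 0.001,"spin": 0},
  {"tx": -0.002,"ty": -0.001,"tz": 0,"spin": 0},
  {"tx": -0.002,"ty": -0.001,"tz": 0,"spin": 0},
])

```text
clock: 9.43
position: [538.5, 390.4, 74.5]
orientation: [[-0.955, 0.297, 0.0], [0.297, 0.955, 0.0], [-0.0, 0.001, -1.0]]
force: [-1.6, -1.6, 6.8]
width: 0.252
finger_force: 62.3
```

Request:
apply_moves([
  {"tx": -0.002,"ty": -0.003,"tz": 0.001,"spin": 0},
  {"tx": -0.002,"ty": -0.003,"tz": 0,"spin": 0},
  {"tx": -0.002,"ty": -0.003,"tz": 0,"spin": 0},
])

```text
clock: 9.8
position: [536.4, 387.3, 74.4]
orientation: [[-0.955, 0.297, 0.0], [0.297, 0.955, 0.001], [-0.0, 0.001, -1.0]]
force: [-0.9, -1.2, 8.0]
width: 0.256
finger_force: 63.3
```

Force stays flat at z≈74.5 wherever I shift sideways, so the finger tips are resting on the rim and the spacer is just inside the flare. I'll back to the centre, lift 2 mm and release.

Request:
apply_moves([
  {"tx": 0.003,"ty": 0.004,"tz": 0.003,"spin": 0},
  {"tx": 0.003,"ty": 0.004,"tz": 0.003,"spin": 0},
  {"tx": 0.003,"ty": 0.004,"tz": 0.003,"spin": 0},
])

```text
clock: 10.18
position: [538.9, 390.9, 75.9]
orientation: [[-0.955, 0.297, -0.001], [0.297, 0.955, -0.001], [0.0, -0.001, -1.0]]
force: [0.5, -1.4, -0.4]
width: 0.253
finger_force: 58.9
```

Request:
apply_moves([
  {"tx": 0,"ty": 0,"tz": 0,"spin": 0},
  {"tx": 0,"ty": 0,"tz": 0,"spin": 0},
  {"tx": 0,"ty": 0,"tz": 0,"spin": 0},
  {"tx": 0,"ty": 0,"tz": 0,"spin": 0},
  {"tx": 0,"ty": 0,"tz": 0.03,"spin": 0},
  {"tx": 0,"ty": 0,"tz": 0.09,"spin": 0},
  {"tx": 0,"ty": -0.05,"tz": 0.11,"spin": 0},
  {"tx": 0,"ty": -0.11,"tz": 0.11,"spin": 0},
  {"tx": 0,"ty": -0.17,"tz": 0.11,"spin": 0},
  {"tx": 0,"ty": -0.23,"tz": 0.11,"spin": 0},
], fingers=0)

```text
clock: 11.42
position: [539.2, 159.3, 186.8]
orientation: [[-0.955, 0.297, 0.001], [0.297, 0.955, 0.0], [-0.001, 0.0, -1.0]]
force: [1.1, -0.1, 0.2]
width: 1.006
finger_force: 0.0
```

Run:
```python
from cell import grab_frame,status
from h import *
s=status.observe();print(s["position"],s["force"],s["width"])
fs,ft=grab_frame("side"),grab_frame("top")
a=cv2.resize(fs["pixels"][140:210,210:310,::-1],(800,560)[:2],interpolation=cv2.INTER_NEAREST)
a=cv2.resize(a,(500,350));b=cv2.resize(ft["pixels"][185:225,180:220,::-1],(250,250),interpolation=cv2.INTER_NEAREST)
im=np.zeros((350,750,3),np.uint8);im[:,:500]=a;im[:250,500:]=b;cv2.imwrite("pics/c6.png",im)
F=[grab_frame("side") for _ in range(5)];C=lambda *a:np.vstack([cloud(f,*a) for f in F])
print("s1?",fs["pixels"][243,322],"s2",circ(C(340,366,240,266),12,[558.,-157],3,22))
```

```text
[539.19196292 159.25527284 186.80645699] [ 1.13605847 -0.10696149  0.17071483] 1.0057862869007563
s1? [219 213 185] s2 (array([ 558.7, -159.9]), 317)
```

View pics/c6.png

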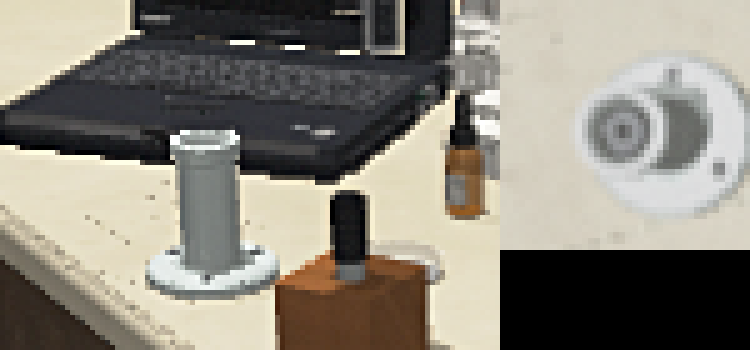

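The first spacer sits in the bore: its top face is concentric in the mouth at (622,130) in the crop, and the block and rod are undisturbed. Next, the second spacer.

Request:
apply_moves([
  {"tx": 0.019,"ty": -0.317,"tz": -0.06,"spin": 0},
  {"tx": 0.019,"ty": -0.317,"tz": -0.06,"spin": 0},
  {"tx": 0.019,"ty": -0.317,"tz": -0.06,"spin": 0},
  {"tx": 0.019,"ty": -0.317,"tz": -0.06,"spin": 0},
  {"tx": 0.019,"ty": -0.317,"tz": -0.06,"spin": 0},
  {"tx": 0.019,"ty": -0.317,"tz": -0.06,"spin": 0},
  {"tx": 0.019,"ty": -0.317,"tz": -0.12,"spin": 0},
  {"tx": 0.019,"ty": -0.317,"tz": -0.17,"spin": 0},
  {"tx": 0.019,"ty": -0.317,"tz": -0.2,"spin": 0},
  {"tx": 0.019,"ty": -0.317,"tz": -0.207,"spin": 0},
  {"tx": 0.019,"ty": -0.317,"tz": -0.207,"spin": 0},
])

```text
clock: 13.15
position: [559.1, -154.4, -20.4]
orientation: [[-0.955, 0.295, 0.001], [0.295, 0.955, 0.001], [-0.0, 0.001, -1.0]]
force: [0.8, 0.6, -0.4]
width: 1.001
finger_force: 0.0
```

Request:
apply_moves([
  {"tx": 0,"ty": 0,"tz": 0,"spin": 0},
  {"tx": 0,"ty": 0,"tz": 0,"spin": 0},
  {"tx": 0,"ty": 0,"tz": 0,"spin": 0},
  {"tx": 0,"ty": 0,"tz": 0,"spin": 0},
  {"tx": 0,"ty": 0,"tz": 0,"spin": 0},
  {"tx": 0,"ty": 0,"tz": 0,"spin": 0},
], fingers=255)

```text
clock: 13.9
position: [558.6, -156.0, -19.6]
orientation: [[-0.955, 0.297, 0.001], [0.297, 0.955, -0.0], [-0.001, 0.0, -1.0]]
force: [-0.9, 0.4, 5.6]
width: 0.247
finger_force: 58.5
```

Request:
apply_moves([
  {"tx": 0,"ty": 0,"tz": 0.03,"spin": 0},
  {"tx": 0,"ty": 0,"tz": 0.09,"spin": 0},
  {"tx": 0,"ty": 0,"tz": 0.15,"spin": 0},
  {"tx": -0.019,"ty": 0.547,"tz": 0.17,"spin": 0},
  {"tx": -0.019,"ty": 0.547,"tz": 0.17,"spin": 0},
  {"tx": -0.019,"ty": 0.547,"tz": 0.17,"spin": 0},
  {"tx": -0.019,"ty": 0.547,"tz": 0.17,"spin": 0},
  {"tx": -0.019,"ty": 0.547,"tz": 0.17,"spin": 0},
  {"tx": -0.019,"ty": 0.547,"tz": 0.17,"spin": 0},
  {"tx": -0.019,"ty": 0.547,"tz": 0.17,"spin": 0},
  {"tx": -0.019,"ty": 0.547,"tz": 0.17,"spin": 0},
  {"tx": -0.019,"ty": 0.547,"tz": 0.17,"spin": 0},
])

```text
clock: 15.4
position: [538.1, 394.6, 149.6]
orientation: [[-0.956, 0.295, -0.0], [0.295, 0.956, 0.001], [0.0, 0.001, -1.0]]
force: [0.2, 0.8, 1.0]
width: 0.251
finger_force: 58.9
```

Request:
apply_moves([
  {"tx": 0,"ty": 0,"tz": 0,"spin": 0},
  {"tx": 0,"ty": 0,"tz": 0,"spin": 0},
  {"tx": 0,"ty": 0,"tz": 0,"spin": 0},
])

```text
clock: 15.78
position: [539.6, 388.6, 149.3]
orientation: [[-0.954, 0.3, -0.0], [0.3, 0.954, -0.002], [-0.0, -0.002, -1.0]]
force: [-0.2, 0.4, -0.9]
width: 0.251
finger_force: 58.9
```

Request:
apply_moves([
  {"tx": 0,"ty": 0,"tz": -0.03,"spin": 0},
  {"tx": 0,"ty": 0,"tz": -0.055,"spin": 0},
  {"tx": 0,"ty": 0,"tz": -0.064,"spin": 0},
  {"tx": 0,"ty": 0,"tz": -0.069,"spin": 0},
  {"tx": 0,"ty": 0,"tz": -0.072,"spin": 0},
  {"tx": 0,"ty": 0,"tz": -0.072,"spin": 0},
  {"tx": 0,"ty": 0,"tz": -0.072,"spin": 0},
])

```text
clock: 16.65
position: [539.5, 391.4, 78.0]
orientation: [[-0.955, 0.297, 0.001], [0.297, 0.955, 0.001], [-0.001, 0.001, -1.0]]
force: [-0.2, 0.4, -0.7]
width: 0.259
finger_force: 58.9
```

Request:
apply_moves([
  {"tx": 0,"ty": 0,"tz": -0.002,"spin": 0},
  {"tx": 0,"ty": 0,"tz": -0.002,"spin": 0},
])

```text
clock: 16.9
position: [539.1, 391.1, 75.4]
orientation: [[-0.955, 0.297, -0.0], [0.297, 0.955, -0.0], [0.0, -0.0, -1.0]]
force: [0.2, 0.2, -0.6]
width: 0.249
finger_force: 58.9
```

Request:
apply_moves([
  {"tx": 0,"ty": 0,"tz": 0,"spin": 0},
  {"tx": 0,"ty": 0,"tz": 0,"spin": 0},
  {"tx": 0,"ty": 0,"tz": 0,"spin": 0},
  {"tx": 0,"ty": 0,"tz": 0,"spin": 0},
  {"tx": 0,"ty": 0,"tz": 0.03,"spin": 0},
  {"tx": 0,"ty": 0,"tz": 0.09,"spin": 0},
  {"tx": 0,"ty": -0.05,"tz": 0.11,"spin": 0},
  {"tx": 0.005,"ty": -0.11,"tz": 0.11,"spin": 0},
  {"tx": 0.005,"ty": -0.17,"tz": 0.11,"spin": 0},
  {"tx": 0.005,"ty": -0.19,"tz": 0.08,"spin": 0},
  {"tx": 0.005,"ty": -0.19,"tz": 0.08,"spin": 0},
], fingers=0)

```text
clock: 18.27
position: [542.5, 198.1, 154.1]
orientation: [[-0.954, 0.301, -0.004], [0.301, 0.954, -0.003], [0.003, -0.004, -1.0]]
force: [-0.0, -0.1, 1.1]
width: 0.997
finger_force: 0.0
```

Run:
```python
from cell import grab_frame,status
from h import *
s=status.observe();print(s["position"],s["force"],s["width"])
fs,ft=grab_frame("side"),grab_frame("top")
a=cv2.resize(fs["pixels"][130:210,220:300,::-1],(480,480),interpolation=cv2.INTER_NEAREST)
b=cv2.resize(ft["pixels"][185:225,180:220,::-1],(250,250),interpolation=cv2.INTER_NEAREST)
im=np.zeros((480,750,3),np.uint8);im[:,:480]=a;im[:250,500:]=b;cv2.imwrite("pics/c7.png",im)
F=[grab_frame("side") for _ in range(5)];C=lambda *a:np.vstack([cloud(f,*a) for f in F])
P=C(244,258,158,171);P=P[(np.hypot(P[:,0]-540,P[:,1]-391)<14)];print("spacer top z",np.percentile(P[:,2],[50,90]),len(P))
```

```text
[542.5343599  198.06265607 154.07460341] [-0.03110713 -0.09475997  1.09054779] 0.9969353560426036
spacer top z [105.4390544  107.74140981] 97
```

View pics/c7.png

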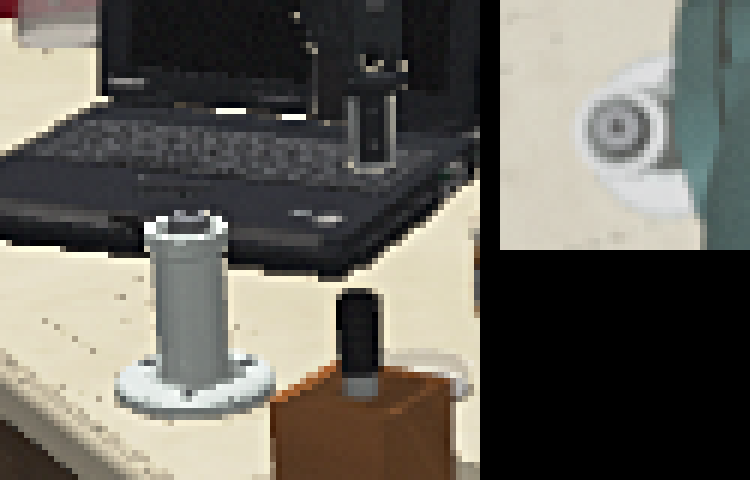

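The second spacer stands on the first, concentric and about 5 mm out of the mouth (crop (188,215)). The gripper is above the rod, so I'll descend and grip the handle.

Request:
apply_moves([
  {"tx": 0.001,"ty": 0,"tz": -0.02,"spin": 0},
  {"tx": 0.001,"ty": 0,"tz": -0.06,"spin": 0},
  {"tx": 0.001,"ty": 0,"tz": -0.09,"spin": 0},
  {"tx": 0.001,"ty": 0,"tz": -0.103,"spin": 0},
  {"tx": 0.001,"ty": 0,"tz": -0.103,"spin": 0},
  {"tx": 0.001,"ty": 0,"tz": -0.103,"spin": 0},
])

```text
clock: 19.38
position: [546.2, 201.6, 53.5]
orientation: [[-0.955, 0.297, 0.002], [0.297, 0.955, 0.001], [-0.002, 0.001, -1.0]]
force: [0.5, 1.3, 0.8]
width: 1.001
finger_force: 0.0
```

Request:
apply_moves([
  {"tx": 0,"ty": 0,"tz": 0,"spin": 0},
  {"tx": 0,"ty": 0,"tz": 0,"spin": 0},
  {"tx": 0,"ty": 0,"tz": 0,"spin": 0},
  {"tx": 0,"ty": 0,"tz": 0,"spin": 0},
  {"tx": 0,"ty": 0,"tz": 0,"spin": 0},
  {"tx": 0,"ty": 0,"tz": 0,"spin": 0},
  {"tx": 0,"ty": 0,"tz": 0,"spin": 0},
], fingers=255)

```text
clock: 20.25
position: [545.7, 201.5, 52.9]
orientation: [[-0.955, 0.297, 0.001], [0.297, 0.955, 0.001], [-0.001, 0.001, -1.0]]
force: [0.7, 1.5, 5.3]
width: 0.26
finger_force: 58.9
```

Request:
apply_moves([
  {"tx": 0,"ty": 0,"tz": 0.02,"spin": 0},
  {"tx": 0,"ty": 0,"tz": 0.05,"spin": 0},
  {"tx": 0,"ty": 0,"tz": 0.09,"spin": 0},
  {"tx": 0,"ty": 0,"tz": 0.115,"spin": 0},
  {"tx": 0,"ty": 0,"tz": 0.115,"spin": 0},
  {"tx": -0.003,"ty": 0.05,"tz": 0.115,"spin": 0},
  {"tx": -0.006,"ty": 0.1,"tz": 0.115,"spin": 0},
  {"tx": -0.006,"ty": 0.15,"tz": 0.115,"spin": 0},
  {"tx": -0.006,"ty": 0.19,"tz": 0.115,"spin": 0},
  {"tx": -0.006,"ty": 0.19,"tz": 0.115,"spin": 0},
  {"tx": -0.006,"ty": 0.19,"tz": 0.115,"spin": 0},
  {"tx": -0.006,"ty": 0.19,"tz": 0.115,"spin": 0},
])

```text
clock: 21.75
position: [539.2, 388.5, 166.4]
orientation: [[-0.954, 0.3, -0.001], [0.3, 0.954, -0.002], [0.0, -0.003, -1.0]]
force: [0.4, -0.1, -1.3]
width: 0.261
finger_force: 59.2
```

Run:
```python
from cell import grab_frame,status
from h import *
s=status.observe();print(s["position"],s["force"],s["width"])
fs=grab_frame("side")
cv2.imwrite("pics/c8.png",cv2.resize(fs["pixels"][130:210,220:300,::-1],(560,560),interpolation=cv2.INTER_NEAREST))
F=[grab_frame("side") for _ in range(5)];C=lambda *a:np.vstack([cloud(f,*a) for f in F])
P=C(235,268,130,200)
print("tube",circ(P,20.5,[540.,392],15,85),"shaft lo",circ(P,9,[540.,391],123,143),"hi",circ(P,9,[540.,391],143,170))
```

```text
[539.22541581 388.47003495 166.39181832] [ 0.3715947  -0.05417717 -1.34302128] 0.2614780509590781
tube (array([538.7, 389.8]), 1164) shaft lo (array([539.5, 389. ]), 134) hi (array([538.6, 388.8]), 200)
```

View pics/c8.png

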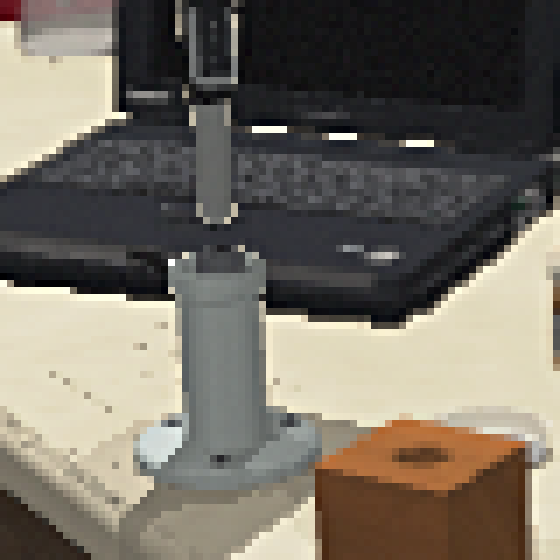

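The rod hangs straight above the mouth, its lower end at crop (215,220) over the spacer at (220,255). The same-camera fits agree to about 1 mm. Lowering onto the spacers and pushing through the drag.

Request:
apply_moves([
  {"tx": 0,"ty": 0,"tz": -0.006,"spin": 0},
  {"tx": 0,"ty": 0,"tz": -0.012,"spin": 0},
  {"tx": 0,"ty": 0,"tz": -0.015,"spin": 0},
  {"tx": 0,"ty": 0,"tz": -0.018,"spin": 0},
  {"tx": 0,"ty": 0,"tz": -0.021,"spin": 0},
  {"tx": 0,"ty": 0,"tz": -0.023,"spin": 0},
])

```text
clock: 22.8
position: [539.4, 391.3, 145.0]
orientation: [[-0.955, 0.297, 0.001], [0.297, 0.955, 0.001], [-0.0, 0.001, -1.0]]
force: [-1.6, -0.5, 3.9]
width: 0.265
finger_force: 59.6
```

Request:
apply_moves([
  {"tx": 0,"ty": 0,"tz": -0.002,"spin": 0},
  {"tx": 0,"ty": 0,"tz": -0.004,"spin": 0},
  {"tx": 0,"ty": 0,"tz": -0.006,"spin": 0},
])

```text
clock: 23.18
position: [539.1, 391.1, 138.4]
orientation: [[-0.955, 0.297, -0.0], [0.297, 0.955, -0.0], [0.0, -0.0, -1.0]]
force: [-1.5, -0.6, 4.9]
width: 0.263
finger_force: 59.6
```

Request:
apply_moves([
  {"tx": 0,"ty": 0,"tz": -0.002,"spin": 0},
  {"tx": 0,"ty": 0,"tz": -0.004,"spin": 0},
  {"tx": 0,"ty": 0,"tz": -0.006,"spin": 0},
  {"tx": 0,"ty": 0,"tz": -0.008,"spin": 0},
])

```text
clock: 23.68
position: [539.1, 391.2, 130.3]
orientation: [[-0.955, 0.297, -0.0], [0.297, 0.955, 0.0], [0.0, -0.0, -1.0]]
force: [-2.0, -0.0, 7.2]
width: 0.262
finger_force: 59.7
```

Request:
apply_moves([
  {"tx": 0,"ty": 0,"tz": -0.002,"spin": 0},
  {"tx": 0,"ty": 0,"tz": -0.004,"spin": 0},
  {"tx": 0,"ty": 0,"tz": -0.006,"spin": 0},
])

```text
clock: 24.05
position: [539.2, 391.7, 124.4]
orientation: [[-0.955, 0.297, 0.0], [0.297, 0.955, 0.001], [-0.0, 0.001, -1.0]]
force: [-1.0, -0.0, 4.1]
width: 0.264
finger_force: 59.6
```

Request:
apply_moves([
  {"tx": 0,"ty": 0,"tz": -0.0015,"spin": 0},
  {"tx": 0,"ty": 0,"tz": -0.003,"spin": 0},
])

```text
clock: 24.3
position: [539.2, 391.5, 121.4]
orientation: [[-0.955, 0.297, 0.0], [0.297, 0.955, 0.001], [-0.0, 0.001, -1.0]]
force: [-1.9, 1.7, 5.3]
width: 0.262
finger_force: 59.7
```

Request:
apply_moves([
  {"tx": 0,"ty": 0,"tz": -0.0015,"spin": 0},
  {"tx": 0,"ty": 0,"tz": -0.003,"spin": 0},
])

```text
clock: 24.55
position: [539.2, 391.4, 118.4]
orientation: [[-0.955, 0.297, 0.0], [0.297, 0.955, 0.0], [-0.0, 0.001, -1.0]]
force: [-1.7, 1.6, 4.5]
width: 0.261
finger_force: 59.7
```

Request:
apply_moves([
  {"tx": 0,"ty": 0,"tz": -0.001,"spin": 0},
  {"tx": 0,"ty": 0,"tz": -0.002,"spin": 0},
])

```text
clock: 24.8
position: [539.2, 391.3, 116.4]
orientation: [[-0.955, 0.297, 0.0], [0.297, 0.955, 0.0], [-0.0, 0.0, -1.0]]
force: [-1.1, 1.1, 4.6]
width: 0.261
finger_force: 59.8
```

Request:
apply_moves([
  {"tx": 0,"ty": 0,"tz": -0.001,"spin": 0},
  {"tx": 0,"ty": 0,"tz": -0.002,"spin": 0},
])

```text
clock: 25.05
position: [539.5, 391.4, 115.2]
orientation: [[-0.955, 0.297, 0.0], [0.297, 0.955, 0.001], [-0.0, 0.001, -1.0]]
force: [-2.7, 0.4, 10.2]
width: 0.263
finger_force: 60.3
```

Request:
apply_moves([
  {"tx": 0,"ty": 0,"tz": -0.001,"spin": 0},
  {"tx": 0,"ty": 0,"tz": -0.002,"spin": 0},
])

```text
clock: 25.3
position: [539.8, 391.5, 114.2]
orientation: [[-0.955, 0.297, 0.001], [0.297, 0.955, 0.001], [-0.001, 0.001, -1.0]]
force: [-3.4, -0.9, 15.1]
width: 0.265
finger_force: 60.6
```

Force now rises 5 N per mm, which is the buffer. Lean a bit more and hold.

Request:
apply_moves([
  {"tx": 0,"ty": 0,"tz": -0.0005,"spin": 0},
  {"tx": 0,"ty": 0,"tz": -0.0005,"spin": 0},
])

```text
clock: 25.55
position: [539.9, 391.5, 114.0]
orientation: [[-0.955, 0.297, 0.001], [0.297, 0.955, 0.001], [-0.001, 0.001, -1.0]]
force: [-3.3, 0.9, 13.7]
width: 0.262
finger_force: 60.6
```

Request:
apply_moves([
  {"tx": 0,"ty": 0,"tz": 0,"spin": 0},
  {"tx": 0,"ty": 0,"tz": 0,"spin": 0},
  {"tx": 0,"ty": 0,"tz": 0,"spin": 0},
  {"tx": 0,"ty": 0,"tz": 0,"spin": 0},
])

```text
clock: 26.05
position: [539.8, 391.4, 114.0]
orientation: [[-0.955, 0.297, 0.001], [0.297, 0.955, 0.001], [-0.001, 0.001, -1.0]]
force: [-3.9, 0.9, 14.4]
width: 0.265
finger_force: 60.6
```

Request:
apply_moves([
  {"tx": 0,"ty": 0,"tz": -0.0005,"spin": 0},
  {"tx": 0,"ty": 0,"tz": -0.001,"spin": 0},
])

```text
clock: 26.3
position: [540.0, 391.5, 113.5]
orientation: [[-0.955, 0.297, 0.001], [0.297, 0.955, 0.001], [-0.001, 0.002, -1.0]]
force: [-2.8, -1.5, 18.4]
width: 0.265
finger_force: 60.9
```

Request:
apply_moves([
  {"tx": 0,"ty": 0,"tz": 0,"spin": 0},
  {"tx": 0,"ty": 0,"tz": 0,"spin": 0},
  {"tx": 0,"ty": 0,"tz": 0,"spin": 0},
  {"tx": 0,"ty": 0,"tz": 0,"spin": 0},
  {"tx": 0,"ty": 0,"tz": 0,"spin": 0},
  {"tx": 0,"ty": 0,"tz": 0,"spin": 0},
])

```text
clock: 27.05
position: [540.0, 391.5, 113.6]
orientation: [[-0.955, 0.297, 0.001], [0.297, 0.955, 0.001], [-0.001, 0.002, -1.0]]
force: [-3.7, -0.1, 17.0]
width: 0.265
finger_force: 60.8
```

Held at about 17 N; the rod end is about 29 mm below the mouth, within the given range. Withdraw and go above the block.

Request:
apply_moves([
  {"tx": 0,"ty": 0,"tz": 0.01,"spin": 0},
  {"tx": 0,"ty": 0,"tz": 0.03,"spin": 0},
  {"tx": 0,"ty": 0,"tz": 0.056,"spin": 0},
  {"tx": 0,"ty": 0,"tz": 0.056,"spin": 0},
  {"tx": 0.002,"ty": -0.05,"tz": 0.056,"spin": 0},
  {"tx": 0.004,"ty": -0.1,"tz": 0.056,"spin": 0},
  {"tx": 0.006,"ty": -0.15,"tz": 0.036,"spin": 0},
  {"tx": 0.006,"ty": -0.19,"tz": 0.016,"spin": 0},
  {"tx": 0.006,"ty": -0.19,"tz": 0.016,"spin": 0},
  {"tx": 0.006,"ty": -0.19,"tz": 0.016,"spin": 0},
  {"tx": 0.006,"ty": -0.19,"tz": 0.016,"spin": 0},
  {"tx": 0.006,"ty": -0.19,"tz": 0.016,"spin": 0},
])

```text
clock: 28.55
position: [545.4, 202.7, 127.2]
orientation: [[-0.955, 0.295, 0.001], [0.295, 0.955, 0.001], [-0.001, 0.001, -1.0]]
force: [-0.4, 0.0, -1.9]
width: 0.266
finger_force: 59.3
```

Run:
```python
from cell import grab_frame,status
from h import *
for _ in range(6):fs=grab_frame("side")
s=status.observe();print(s["position"],s["force"],s["width"])
P=cloud(fs,244,258,158,171);P=P[(np.hypot(P[:,0]-540,P[:,1]-391)<26)];print("max z in mouth",np.percentile(P[:,2],[50,95]))
cv2.imwrite("pics/c9.png",cv2.resize(fs["pixels"][140:220,230:310,::-1],(560,560),interpolation=cv2.INTER_NEAREST))
```

```text
[545.18427377 201.29464191 127.00778336] [ 0.5275743  -0.00134935 -1.0277173 ] 0.2619875193224585
max z in mouth [ 97.84553641 101.7272159 ]
```

View pics/c9.png

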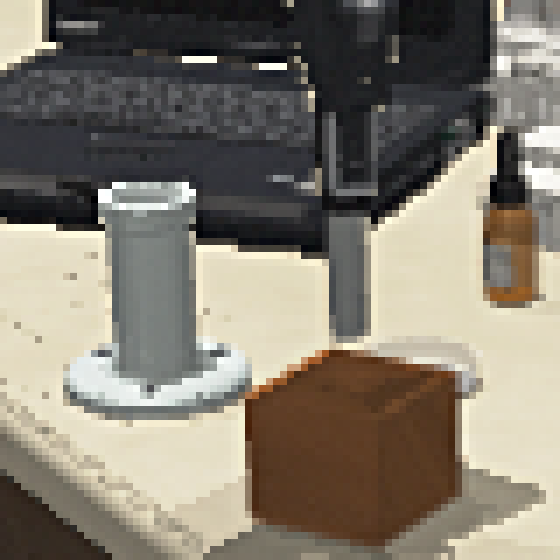

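The rod is vertical above the block (lower end at crop (350,335)), and the mouth is empty at the rim, so the spacers stayed down. Lowering into the hole.

Request:
apply_moves([
  {"tx": 0,"ty": 0,"tz": -0.01,"spin": 0},
  {"tx": 0,"ty": 0,"tz": -0.02,"spin": 0},
  {"tx": 0,"ty": 0,"tz": -0.026,"spin": 0},
  {"tx": 0,"ty": 0,"tz": -0.032,"spin": 0},
  {"tx": 0,"ty": 0,"tz": -0.032,"spin": 0},
])

```text
clock: 29.48
position: [544.8, 200.9, 94.3]
orientation: [[-0.955, 0.297, -0.001], [0.297, 0.955, -0.001], [0.001, -0.001, -1.0]]
force: [-0.1, 0.1, -1.4]
width: 0.258
finger_force: 59.2
```

Inside the hole with no contact.

Request:
apply_moves([
  {"tx": 0,"ty": 0,"tz": -0.015,"spin": 0},
  {"tx": 0,"ty": 0,"tz": -0.028,"spin": 0},
  {"tx": 0,"ty": 0,"tz": -0.036,"spin": 0},
  {"tx": 0,"ty": 0,"tz": -0.04,"spin": 0},
  {"tx": 0,"ty": 0,"tz": -0.04,"spin": 0},
])

```text
clock: 30.1
position: [545.1, 201.0, 54.6]
orientation: [[-0.955, 0.297, -0.0], [0.297, 0.955, -0.0], [0.0, -0.0, -1.0]]
force: [-0.2, -1.3, -1.6]
width: 0.264
finger_force: 59.3
```

Request:
apply_moves([
  {"tx": 0,"ty": 0,"tz": -0.001,"spin": 0},
  {"tx": 0,"ty": 0,"tz": -0.0015,"spin": 0},
])

```text
clock: 30.35
position: [545.4, 201.2, 53.7]
orientation: [[-0.955, 0.297, 0.001], [0.297, 0.955, 0.0], [-0.001, 0.0, -1.0]]
force: [-0.5, -0.1, -1.9]
width: 0.264
finger_force: 59.3
```

Request:
apply_moves([
  {"tx": 0,"ty": 0,"tz": 0,"spin": 0},
  {"tx": 0,"ty": 0,"tz": 0,"spin": 0},
  {"tx": 0,"ty": 0,"tz": 0,"spin": 0},
  {"tx": 0,"ty": 0,"tz": 0,"spin": 0},
  {"tx": 0,"ty": 0,"tz": 0,"spin": 0},
  {"tx": 0,"ty": 0,"tz": 0.02,"spin": 0},
  {"tx": 0,"ty": 0,"tz": 0.06,"spin": 0},
  {"tx": 0,"ty": 0,"tz": 0.12,"spin": 0},
  {"tx": 0,"ty": 0,"tz": 0.15,"spin": 0},
  {"tx": 0,"ty": 0,"tz": 0.15,"spin": 0},
], fingers=0)

```text
clock: 31.6
position: [547.1, 201.8, 206.3]
orientation: [[-0.955, 0.297, 0.006], [0.297, 0.955, 0.003], [-0.005, 0.004, -1.0]]
force: [-0.1, -0.5, 0.1]
width: 0.999
finger_force: 0.0
```

Run:
```python
from cell import grab_frame,status
from h import *
fs=grab_frame("side");s=status.observe();print(s["position"],s["force"],s["width"])
cv2.imwrite("pics/c10.png",cv2.resize(fs["pixels"][130:300,230:460,::-1],(690,510),interpolation=cv2.INTER_NEAREST))
```

```text
[545.57202811 201.36120277 204.35090046] [-0.22071201 -0.00834043 -0.44780468] 0.9991703707063251
```

View pics/c10.png

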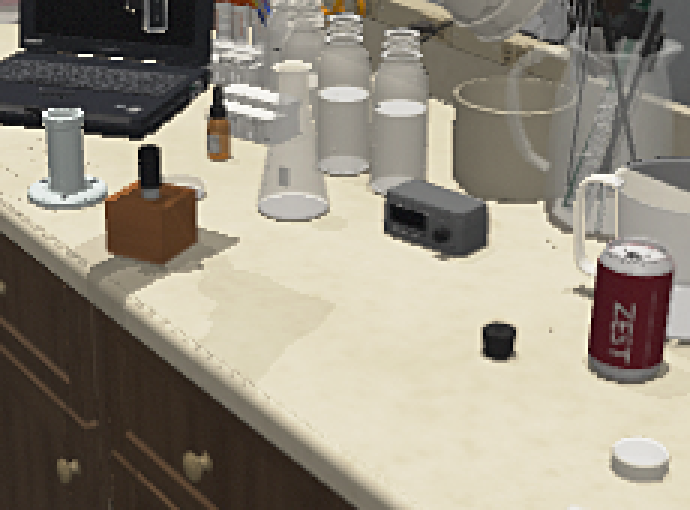

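The rod stands upright in its block at (149,170), the stopper and cap are still in place at (499,340) and (640,458), and the gripper is clear. Handing in.

```bash
python3 -c "
from cell import order;print(order.finish_job())"
```

```text
the job is handed in; nothing more can be done
None
```

Job handed in at about 32 s: both spacers are packed to the stop (leaned on at about 15–18 N, top one about 29 mm below the mouth), the rod is back upright in its block, and the stopper and cap were not moved.

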